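# Scrap the solid casting

### The job

One of the three look-alike castings in the tipping trays came out solid and is clearly heavier than the other two: feel at the tray handles which one it is. Slide the wooden crate in front of that tray and tip the heavy casting into the crate, then let the tray back down level. The two light castings must stay in their trays, and the surface gauge, the oil can and the steel bar must be left where they are.

Things in the scene. Friction and masses are not known exactly. Their poses are not given: they have to be found in the camera images.
- rack: Grey fixed rack with three equal tipping trays in a row. Origin: on the bench under the hinge line, at the middle tray. +x: away from the robot, where trays empty; +y: along the row. Hinges 100 mm up, at y = 160 (a), 0 (b), -160 mm (c). Base plate x -147 to -2, y -250 to 250 mm. Posts 12 mm wide, 117 high at y = -240, -80, 80, 240, x -23 to 7 mm. Only tray lips reach beyond x = 7 mm.
- tray_a: Open sheet-steel tray at rack y = +160 mm, 94 mm wide (84 inside); 30 mm walls at the sides and robot's end, none at the far end. Origin: on the hinge, at the floor's top; axes as the rack's when level. Floor from x = -125 to +33 mm (lip). 0.25 kg, rests level by its weight; tips about +y, robot's end up, lip down, to at most 0.95 rad; let go, it falls back level.
- tray_b: The same tray at rack y = 0. In each of the three trays lies an aluminium casting, all alike to look at: 96 mm long, 74 mm wide, 43 mm high (a 62 mm round boss on top), its middle about 60 mm to the robot's side of the hinge. One is solid, about 0.8 kg; the other two are hollow, about 0.3 kg. The castings' poses are not given.
- tray_c: The same tray at rack y = -160 mm. A casting slides out over the lip once its tray is tipped steeply (somewhere between 20 and 50 degrees); tip to the end of the travel to be sure.
- bail_a (a point): Middle of the crossbar of tray a's bail, the arched handle fixed to the tray and standing upright over its hinge when level: a black bar 14 mm in diameter, 110 mm long along the tray's y, 110 mm from the hinge (210 mm above the bench). The casting passes below it. Pushing it away from the robot tips the tray: about 5 N starts a tray with the heavy casting, about 2.7 N one with a light casting.
- bail_b (a point): The same on tray b.
- bail_c (a point): The same on tray c.
- crate: Loose open wooden crate, empty, 150 (its x) by 170 (its y) by 60 mm high, walls 8 mm, floor 6 mm, 0.9 kg, on the bench beyond the rack, turned up to 17 degrees from the rack's axes. Origin: centre of its underside. To catch a casting, set it square to the rack with its centre 90 mm beyond the hinge line, abreast of the tray; the level lip then overhangs the crate's near rim.
- table: The wooden bench top, at z = 0.
- gauge: Surface gauge, a bystander: round base 72 mm in diameter with an upright 5 mm radius rod, 228 mm high, and a thin scriber needle reaching 55 mm to either side at 190 mm height. It stands beyond one end of the rack's row. Origin: centre of its underside.
- oiler: Green oil can, a bystander: 72 mm in diameter, 175 mm high with a thin spout leaning 45 mm out. It stands beyond the other end of the row. Origin: centre of its underside.
- bar: Dark steel bar lying on the bench beyond the crate, a bystander: 180 mm long (its y), 30 mm wide, 22 mm high. Origin: centre of its underside.
Things that resemble listed ones, but are neither listed nor needed, are in the scene too. Several things have the shape of the crate; the one meant has the colours described above.

How it is judged:
On the way:
1. a tray is tipped more than 17 degrees (angle between any of tray_a, tray_b, tray_c's own z axis and vertical above 0.3 rad), for 0.1 s.
At the end, for the whole second after the job is handed in: The crate stands flat on the bench at rest and its weight on the bench (15.7 to 18.1 N; empty 8.8 N) shows that it holds the heavy casting and nothing else; one tray is empty and untouched, the other two still carry their castings; all three trays are back within 0.08 rad of level (contact force between crate and table between 15.7 and 18.1 N and angle between crate's own z axis and vertical below 0.1 rad and ((contact force between tray_a and anything else below 0.5 N and contact force between each of tray_b, tray_c and anything else above 1.5 N) or (contact force between tray_b and anything else below 0.5 N and contact force between each of tray_a, tray_c and anything else above 1.5 N) or (contact force between tray_c and anything else below 0.5 N and contact force between each of tray_a, tray_b and anything else above 1.5 N)) and angle between each of tray_a, tray_b, tray_c's own z axis and vertical below 0.08 rad and linear speed of crate below 0.02 m/s).
It fails at once if the surface gauge is moved more than 20 mm (distance of gauge from where it was at the start of the episode above 0.02 m).
It fails at once if the oil can is moved more than 20 mm (distance of oiler from where it was at the start of the episode above 0.02 m).
It fails at once if the steel bar is moved more than 20 mm (distance of bar from where it was at the start of the episode above 0.02 m).
It also fails if it takes over 72 s, if anything falls off the work surface, if the arm or the gripper's body presses on something with over 40 N, if the wrist force passes 120 N, or if a joint passes its speed limit or range.

### The arm

A 6-joint arm with a two-finger parallel gripper is mounted at the origin on the work surface. World frame = base frame: x ahead of the robot, y to its left, z up, the work surface at z = 0. Lengths are in m, angles in rad, forces in N, time in s.
With the tool pointing down it reaches from about 0.35 to 0.775 m from the base axis. Payload 5.5 kg.
Tool frame: the origin (TCP) lies between the finger pads; the fingertips stand 8 mm ahead of it and the grasp point (between the pads) lies 11 mm behind it (env.tcp_to_tips is the distance from the TCP to the fingertips, in m); z points along the fingers, y is the direction in which the jaws open and shut (so a half turn about z gives the same grasp; the last joint's range is limited). The gripper opens to 85 mm and grips with 20 to 120 N. Pads are 22 mm wide; open, the fingers measure 114 mm over their backs; the gripper's body (76 mm by 85 mm) begins 54 mm behind the grasp point. The pads swing forward as they close: fully open they stand 13 mm farther back than shut.
Start: joints at [0.981, 0.313, 0.046, 1.304, 0, 1.431], TCP at [0.25, 0.518, 0.203] pointing down, gripper open.
Joint ranges: [-2.76, 2.76], [-0.86, 1.69], [-1.03, 1.26], [-2.2, 2.34], [-1.47, 1.5], [-3.14, 3.14]. Speed limits (rad/s): [2.57, 2.57, 3.14, 3.14, 3.14, 3.14].

### API

Orientations are given as a unit quaternion [w, x, y, z].
In Python, from workcell import readout, optics, workorder, env gives the robot as it stands.
- The arm moves only by the shell command python3 -m handwheel 'ROWS' [FORCE]. ROWS is a JSON object of lists of equal length, an entry for each row: "slide": the shift along the tool's x, y, z in m, a list of three; "turn": the turn, a rotation vector about the tool's x, y, z in degrees, a list of three; "fingers": the opening, from 0 (shut) to 1 (fully open). A call has 1 to 12 rows; each row is the pose to reach, as a shift and turn from the pose measured when the call began, along the tool's axes at that moment; what a row does not reach only later rows make up. A row lasts 1/12 s, in which the tool goes at most 41.7 mm and 7.16 degrees, less where a joint would pass 70% of its speed; a pose out of reach is approached as far as the arm can. A call with a gripper value outside its range is refused whole. The fingers move at their own pace and stop on an object; FORCE is the grip in N (left out, the last holds). Time passes only in rows, so rows that repeat a pose let the fingers close. It gives the time, the measured TCP pose, the force and the opening at its end, in the units of the state.
- readout.get_state(): the state, without advancing time (a new reading comes with each control period).
- optics.read_camera(name): name is "side" or "top"; returns a dict with "frame" (480x640x3 uint8, red, green, blue), "depth" (480x640 float32, m along the optical axis (not along the pixel's ray), 0 where there is no reading), "intrinsics" (3x3 intrinsics, pixels), "R" (3x3) and "t" (3): a world point X has camera coordinates R X + t. Camera axes: x right, y down, z forward; pixel columns grow to the right and rows downward; lengths in m; the calibration is good to about 2 mm. A picture is of the moment at which its call begins.
- workorder.hand_in(): hands the job in, once; it reports no verdict.
The state is a dict: "clock": time; "joint_pos": joint angles; "qvel": joint speeds; "tau": joint torques, N m; "tcp_pos": TCP position; "orientation": TCP orientation; "wrist_force": force on the tool from outside, world axes, zero at the start; "ft_torque": the same for the moment, N m; "finger_gap": finger opening in m.
Only numpy, scipy, OpenCV 4.12 (cv2) and the standard library are available. Lean on these libraries where they do the work, as an engineer would, in place of code of your own. Each camera call takes 0.05 s, during which the arm holds its last target.

## Working session

There is one attempt and no reset: what is moved stays moved. The work goes in short steps, Python scripts to look and compute and a shell command to move; the robot and the scene stay as the last step left them, time stands still between calls to the robot, and variables do not carry over. Pictures are saved under pics/ and viewed, and the job is handed in when it is done.

```bash
mkdir -p pics; ls; python3 - <<'E'
from workcell import readout, optics, workorder, env
import cv2, numpy as np
print(readout.get_state())
for n in ("side","top"):
    c=optics.read_camera(n)
    cv2.imwrite(f"pics/{n}0.png",c["frame"][:,:,::-1])
    np.savez(f"{n}0.npz",**c)
    print(n,c["intrinsics"],c["R"],c["t"])
E
```

```text
pics
{'clock': 0.0, 'joint_pos': array([9.81397947e-01, 3.14016726e-01, 4.49586290e-02, 1.30357650e+00,
       3.04142298e-05, 1.43123281e+00]), 'qvel': array([ 1.06947277e-04, -1.10425143e-03, -6.48123555e-05, -8.20396426e-04,
        1.22670940e-04, -7.91518227e-05]), 'tau': array([-2.14796528e-03, -4.80632007e+01,  2.98531902e+01,  1.93225272e-02,
       -3.75582085e-04,  7.64076759e-06]), 'tcp_pos': array([0.24968561, 0.51733698, 0.2021913 ]), 'orientation': array([-3.41846673e-04,  2.23025794e-01,  9.74812110e-01, -8.53334288e-04]), 'wrist_force': array([0.68298854, 0.02147776, 0.1746463 ]), 'ft_torque': array([-0.01218636, -0.02988497, -0.05674736]), 'finger_gap': 0.0848321077387154}
side [[512.98445771   0.         318.675444  ]
 [  0.         512.98445771 241.59769365]
 [  0.           0.           1.        ]] [[-0.99975268 -0.01774157 -0.01340929]
 [ 0.00323412  0.48056581 -0.8769527 ]
 [ 0.02200256 -0.87677919 -0.48038958]] [0.60002581 0.11682907 1.23384025]
top [[452.00802564   0.         323.97148638]
 [  0.         452.00802564 236.70889522]
 [  0.           0.           1.        ]] [[-0.0224368  -0.99973856  0.00440376]
 [-0.99393807  0.02183199 -0.10775192]
 [ 0.10762761 -0.00679467 -0.99416806]] [0.03545908 0.64144677 1.21619329]
```

View pics/side0.png

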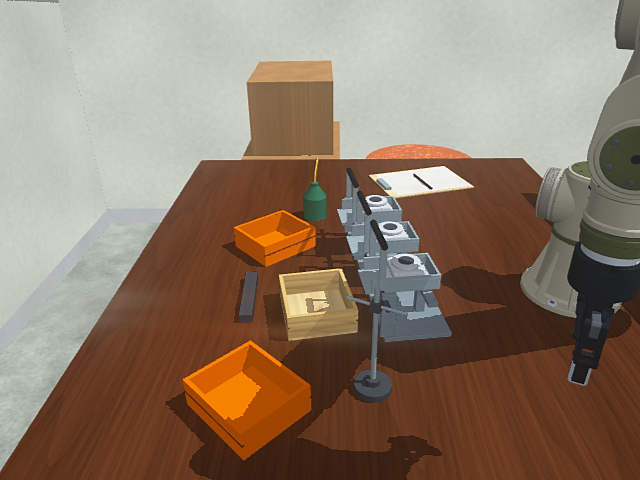

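View pics/top0.png

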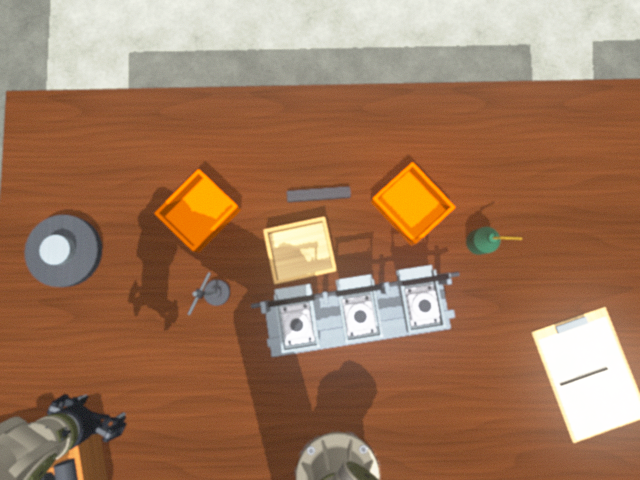

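```bash
cat > h.py <<'E'
import numpy as np, cv2
from workcell import readout, optics, workorder, env
def cloud(c):
    K=c["intrinsics"];d=c["depth"]
    v,u=np.mgrid[0:480,0:640]
    P=np.stack([(u-K[0,2])/K[0,0]*d,(v-K[1,2])/K[1,1]*d,d],-1)
    W=(P-c["t"])@c["R"]
    W[d==0]=np.nan
    return W
def proj(c,X):
    X=np.atleast_2d(X);p=X@c["R"].T+c["t"]
    q=p@c["intrinsics"].T
    return q[:,:2]/q[:,2:]
E
python3 - <<'E'
from h import *
for n in("top","side"):
    c=dict(np.load(n+"0.npz"));W=cloud(c);f=c["frame"].astype(int)
    # bails
    m=(W[...,2]>0.19)&(W[...,2]<0.225)&(f.sum(-1)<200)&(W[...,0]>0.25)&(W[...,0]<0.7)&(abs(W[...,1])<0.35)
    nl,lab,st,ce=cv2.connectedComponentsWithStats(m.astype(np.uint8),connectivity=8)
    for i in range(1,nl):
        if st[i,4]>15:
            p=W[lab==i]; mu=p.mean(0); u,s,vt=np.linalg.svd(p-mu); print(n,ce[i],st[i,4],mu,p.min(0),p.max(0),vt[0])
    for name,(u,v) in dict(bar=(318,193),oil=(487,240),gauge=(215,292),crate=(300,250)).items():
        if n=="top": print(name,W[v,u])
    # table z
    if n=="top": print(np.nanmedian(W[120:150,100:500,2]))
    # orange
    hsv=cv2.cvtColor(c["frame"],cv2.COLOR_RGB2HSV)
    wood=(hsv[...,0]>15)&(hsv[...,0]<30)&(hsv[...,1]>60)&(hsv[...,2]>150)&(W[...,2]>0.05)&(W[...,2]<0.07)&(W[...,0]<0.75)&(abs(W[...,1])<0.3)
    p=W[wood][:,:2].astype(np.float32)
    print(n,"crate rim n",len(p),cv2.minAreaRect(p),p.min(0),p.max(0))
    org=(hsv[...,0]<18)&(hsv[...,1]>200)&(hsv[...,2]>180)&(W[...,2]>0.04)&(W[...,2]<0.12)
    nl,lab,st,ce=cv2.connectedComponentsWithStats(org.astype(np.uint8))
    for i in range(1,nl):
        if st[i,4]>60:
            q=W[lab==i];print("orange",ce[i],cv2.minAreaRect(q[:,:2].astype(np.float32)),q[:,2].max())
    dark=(f.sum(-1)<260)&(W[...,2]>0.015)&(W[...,2]<0.03)&(W[...,0]>0.55)&(abs(W[...,1])<0.3)
    q=W[dark][:,:2].astype(np.float32);print("bar",len(q),cv2.minAreaRect(q))
    g=(hsv[...,0]>55)&(hsv[...,0]<95)&(hsv[...,1]>80)&(W[...,2]>0.03)&(W[...,0]>0.3)
    q=W[g];print("oil",len(q),q.min(0),q.max(0))
E
```

```text
top [275.89855072 302.66666667] 69 [0.47066581 0.13761597 0.21663788] [0.46329669 0.11196928 0.21151133] [0.47627729 0.15647877 0.21961945] [-0.09551477  0.99542024 -0.00393443]
bar [0.76734431 0.03518861 0.02496697]
oil [ 0.61618401 -0.40286773  0.10789237]
gauge [0.49695051 0.32101048 0.03806121]
crate [0.60923304 0.08963896 0.0024459 ]
-0.0002666989234738893
top crate rim n 1088 ((0.6335740089416504, -0.0001633167266845703), (0.23195357620716095, 0.5987969040870667), 0.04375043511390686) [ 0.51747835 -0.29952338] [0.7496436  0.29927802]
orange [414.40954774 204.30150754] ((0.7290366888046265, -0.22442853450775146), (0.17043529450893402, 0.15276719629764557), 40.67508316040039) 0.06767276999354227
orange [185.21119134 217.40613718] ((0.7229146361351013, 0.3715816140174866), (0.152590811252594, 0.169738307595253), 45.445186614990234) 0.0699169195999097
bar 11 ((0.7218608260154724, 0.0446547269821167), (0.501907229423523, 0.11285292357206345), 84.94576263427734)
oil 323 [ 0.58735755 -0.44352961  0.0399972 ] [ 0.64478511 -0.38262529  0.12152792]
side [352.01818182 177.31818182] 110 [ 
[... 699 characters left out ...]
 crate rim n 1120 ((0.6327700614929199, 0.0008603930473327637), (0.2335735708475113, 0.594750165939331), 0.03810862451791763) [ 0.51587903 -0.29648226] [0.74964577 0.2982778 ]
orange [272.96912114 230.71496437] ((0.7275099754333496, -0.22431328892707825), (0.17302533984184265, 0.1586984246969223), 40.88533020019531) 0.06369842840028754
orange [221.68010517 371.18580193] ((0.7360650300979614, 0.35527563095092773), (0.15209533274173737, 0.12970960140228271), 46.03705978393555) 0.06308179366246607
bar 873 ((0.6860029697418213, -0.0008658170700073242), (0.22167976200580597, 0.586834192276001), 10.278573989868164)
oil 464 [ 0.58701352 -0.41839561  0.03000839] [ 0.65138552 -0.37098428  0.11745944]
```

```bash
python3 - <<'E'
from h import *
from scipy.optimize import least_squares
T=dict(np.load("top0.npz"));S=dict(np.load("side0.npz"))
pts=[]
for c in(T,S):
    W=cloud(c);f=c["frame"].astype(int)
    # bail: all points with z in .195-.222 in the rack zone
    m=(W[...,2]>0.2)&(W[...,2]<0.225)&(W[...,0]>0.44)&(W[...,0]<0.55)&(W[...,1]>-.29)&(W[...,1]<.18)
    p=W[m];print(len(p));pts.append(p)
P=np.vstack(pts)
def model(q):
    x0,y0,th=q
    c,s=np.cos(th),np.sin(th)
    L=(P[:,:2]-[x0,y0])@np.array([[c,-s],[s,c]])
    res=1e9*np.ones(len(P))
    for yc in(.16,0,-.16):
        a=np.array([L[:,0],P[:,2]-.21]).T
        r=np.hypot(a[:,0],a[:,1])-.007
        e=np.maximum(abs(L[:,1]-yc)-.055,0)
        res=np.minimum(res,np.hypot(r,e))
    return res
s=least_squares(model,[.495,-.052,.128],loss="soft_l1",f_scale=.003)
print("bails fit",s.x,np.degrees(s.x[2]),np.median(s.fun))
for k,c in enumerate((T,S)):
    P=pts[k];s1=least_squares(model,s.x,loss="soft_l1",f_scale=.003);print(s1.x,np.median(s1.fun))
# tray walls/posts/base in rack coords
x0,y0,th=s.x;c_,s_=np.cos(th),np.sin(th);R=np.array([[c_,-s_],[s_,c_]])
for n,c in(("top",T),("side",S)):
    W=cloud(c);L=W.copy();L[...,:2]=(W[...,:2]-[x0,y0])@R
    for nm,zl,zh in(("wall",.122,.134),("post",.110,.1205),("base",.004,.03),("cast",.135,.15)):
        m=(L[...,2]>zl)&(L[...,2]<zh)&(abs(L[...,1])<.27)&(L[...,0]>-.17)&(L[...,0]<.02)
        q=L[m];print(n,nm,len(q),np.percentile(q[:,0],[1,99]).round(4),np.percentile(q[:,1],[1,99]).round(4),np.median(q[:,2]))
    # crate
    hsv=cv2.cvtColor(c["frame"],cv2.COLOR_RGB2HSV)
    m=(L[...,2]>.045)&(L[...,2]<.068)&(L[...,0]>.02)&(L[...,0]<.26)&(abs(L[...,1])<.3)&(hsv[...,0]>13)&(hsv[...,0]<35)&(hsv[...,1]<200)&(hsv[...,2]>90)
    nl,lab,st,ce=cv2.connectedComponentsWithStats(m.astype(np.uint8))
    for i in range(1,nl):
        if st[i,4]>60:
            q=W[lab==i];print(n,"crate",ce[i],st[i],cv2.minAreaRect(q[:,:2].astype(np.float32)),np.percentile(q[:,2],[5,50,95]))
E
```

```text
849
519
bails fit [ 0.4955309  -0.05365205  0.13220553] 7.574818831692608 0.000993641407635202
[ 0.49630391 -0.05439982  0.13124285] 0.0009074866046456442
[ 0.49427365 -0.05350591  0.13121073] 0.0007192354016308296
top wall 1529 [-0.124   0.0171] [-0.2074  0.2052] 0.13021476655356928
top post 1331 [-0.1196  0.0075] [-0.2425  0.2419] 0.11549876945269943
top base 3021 [-0.1626 -0.0079] [-0.2495  0.2489] 0.011701687660702493
top cast 1706 [-0.0949 -0.0305] [-0.1894  0.1886] 0.14257575606931103
top crate [298.06577181 248.99328859] [263 217  73  67 745] ((0.606277346611023, 0.09025419503450394), (0.15039853751659393, 0.17030076682567596), 10.830146789550781) [0.05244895 0.05954861 0.06360893]
side wall 1526 [-0.1259  0.0176] [-0.207   0.2111] 0.12854730341331633
side post 1103 [-0.1241  0.018 ] [-0.2064  0.245 ] 0.1154146727833353
side base 2183 [-0.1457  0.0035] [-0.2352  0.2507] 0.011745968915256892
side cast 1149 [-0.0938  0.0057] [-0.2102  0.2111] 0.14245319486781396
side crate [316.87173751 296.27293065] [ 279  268   79   56 1341] ((0.6039643883705139, 0.09024960547685623), (0.1506769061088562, 0.17628668248653412), 10.769185066223145) [0.04624381 0.05717063 0.06101886]
```

```bash
cat >> h.py <<'E'
from scipy.spatial.transform import Rotation as Ro
RO=np.array([0.4953,-0.0538]);TH=0.1315
def rack2w(x,y):
    c,s=np.cos(TH),np.sin(TH)
    return np.array([RO[0]+c*x-s*y,RO[1]+s*x+c*y])
def w2rack(p):
    c,s=np.cos(TH),np.sin(TH);d=np.asarray(p)[:2]-RO
    return np.array([c*d[0]+s*d[1],-s*d[0]+c*d[1]])
def toolR(st):
    return Ro.from_quat(np.roll(st["orientation"],-1))
def go(target,yawdeg):
    """target TCP world, tool pointing down with tool y at yawdeg: print slide(mm), turn(deg)"""
    st=readout.get_state();R=toolR(st)
    sl=R.inv().apply(np.asarray(target)-st["tcp_pos"])
    y=np.radians(yawdeg);Y=np.array([np.cos(y),np.sin(y),0]);Z=np.array([0,0,-1.]);X=np.cross(Y,Z)
    G=Ro.from_matrix(np.stack([X,Y,Z],1))
    tv=np.degrees((R.inv()*G).as_rotvec())
    print("slide",sl.round(4),"turn",tv.round(2))
def stat():
    st=readout.get_state()
    print("t",round(st["clock"],2),"tcp",st["tcp_pos"].round(4),"rack",w2rack(st["tcp_pos"]).round(4),"F",st["wrist_force"].round(2),"gap",round(st["finger_gap"],4),"q",st["joint_pos"].round(2))
    M=toolR(st).as_matrix();print("toolx",M[:,0].round(3),"tooly",M[:,1].round(3),"z",M[:,2].round(3))
    c,s=np.cos(TH),np.sin(TH);f=st["wrist_force"];print("Frack",round(c*f[0]+s*f[1],2),round(-s*f[0]+c*f[1],2),round(f[2],2))
E
python3 - <<'E'
from h import *
stat()
p=rack2w(-.06,.16);print(p)
go([*p,.30],97.53)
E
```

```text
t 0.1 tcp [0.2497 0.5174 0.2023] rack [-0.1685  0.5984] F [ 1.29  0.13 -0.05] gap 0.0856 q [ 0.98  0.31  0.05  1.3  -0.    1.43]
toolx [-0.901  0.435  0.   ] tooly [ 0.435  0.901 -0.002] z [-0.001 -0.001 -1.   ]
Frack 1.3 -0.04 -0.05
[0.41483861 0.09695133]
slide [-0.3314 -0.307  -0.0973] turn [ -0.09  -0.04 -33.3 ]
```

```bash
python3 -m handwheel '{"slide":[[0,0,-0.04],[-0.02,-0.02,-0.08],[-0.05,-0.045,-0.1],[-0.08,-0.075,-0.1],[-0.11,-0.1,-0.1],[-0.14,-0.13,-0.1],[-0.17,-0.157,-0.1],[-0.2,-0.185,-0.1],[-0.23,-0.213,-0.1],[-0.26,-0.24,-0.1],[-0.29,-0.268,-0.1],[-0.32,-0.296,-0.1]],"turn":[[0,0,0],[0,0,-5],[0,0,-10],[0,0,-15],[0,0,-20],[0,0,-25],[0,0,-30],[0,0,-33.3],[0,0,-33.3],[0,0,-33.3],[0,0,-33.3],[0,0,-33.3]],"fingers":[0,0,0,0,0,0,0,0,0,0,0,0]}' 40; python3 - <<'E'
from h import *
stat()
p=rack2w(-.05,.16)
go([*p,.198],97.53)
E
```

```text
clock: 1.1
tcp_pos: [0.4088, 0.1112, 0.3026]
orientation: [-0.001, -0.066, 0.998, -0.001]
wrist_force: [1.2, -0.2, -0.4]
finger_gap: 0.0003
t 1.1 tcp [0.4088 0.1112 0.3026] rack [-0.0642  0.175 ] F [ 1.17 -0.22 -0.39] gap 0.0003 q [ 0.08  0.01 -0.08  1.48 -0.   -0.05]
toolx [-0.991 -0.131  0.001] tooly [-0.131  0.991 -0.001] z [-0.001 -0.001 -1.   ]
Frack 1.13 -0.37 -0.39
slide [-0.0143 -0.0148  0.1046] turn [-0.06 -0.07  0.01]
```

```bash
python3 -m handwheel '{"slide":[[-0.005,-0.015,0.035],[-0.014,-0.015,0.07],[-0.014,-0.015,0.1045],[-0.014,-0.015,0.1045],[-0.014,-0.015,0.1045]],"turn":[[0,0,0],[0,0,0],[0,0,0],[0,0,0],[0,0,0]],"fingers":[0,0,0,0,0]}'; for i in 1 2 3; do python3 -m handwheel '{"slide":[[0,0,0]],"turn":[[0,0,0]],"fingers":[0]}' | grep wrist; done;  python3 - <<'E'
from h import *
stat()
c=optics.read_camera("side");cv2.imwrite("pics/side1.png",c["frame"][:,:,::-1])
stat()
E
```

```text
clock: 1.52
tcp_pos: [0.4224, 0.0978, 0.1967]
orientation: [-0.003, -0.066, 0.998, -0.001]
wrist_force: [0.4, -0.1, 1.0]
finger_gap: 0.0003
wrist_force: [0.3, 0.4, 0.8]
wrist_force: [-0.2, -0.0, 1.1]
wrist_force: [0.4, -0.0, 2.0]
t 1.77 tcp [0.426  0.0988 0.2029] rack [-0.0487  0.1603] F [ 0.45 -0.05  1.95] gap -0.0003 q [ 0.04  0.04 -0.28  1.24 -0.   -0.09]
toolx [-0.991 -0.133 -0.002] tooly [-0.133  0.991 -0.001] z [ 0.003 -0.001 -1.   ]
Frack 0.44 -0.1 1.95
t 1.82 tcp [0.4263 0.0988 0.2032] rack [-0.0483  0.1604] F [0.7  0.03 0.76] gap -0.0001 q [ 0.04  0.04 -0.28  1.24 -0.   -0.09]
toolx [-0.991 -0.133 -0.003] tooly [-0.133  0.991 -0.001] z [ 0.004 -0.001 -1.   ]
Frack 0.7 -0.06 0.76
```

View pics/side1.png

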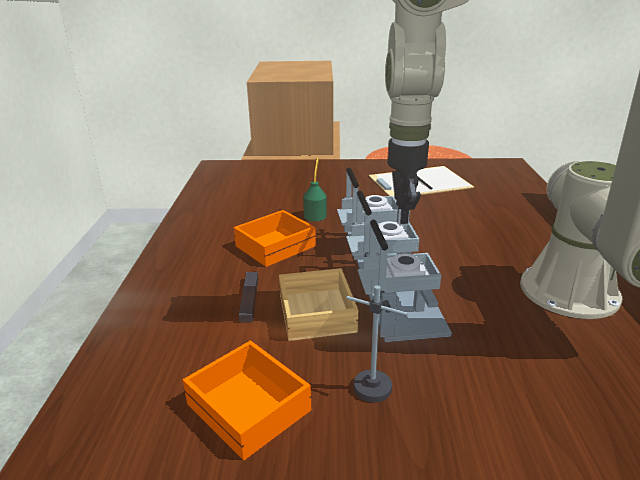

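```bash
cat >> h.py <<'E'
def avg(n=10):
    c_,s_=np.cos(TH),np.sin(TH);F=[];tau=[];pos=[]
    for i in range(n):
        st=readout.get_state();f=st["wrist_force"];F.append([c_*f[0]+s_*f[1],-s_*f[0]+c_*f[1],f[2]]);tau.append(st["ft_torque"]);pos.append(st["tcp_pos"])
        optics.read_camera("side")
    F=np.array(F);print("meanF rack",F.mean(0).round(2),"sd",F.std(0).round(2),"torque",np.mean(tau,0).round(3),"pos rack",w2rack(np.mean(pos,0)).round(4),np.mean(pos,0)[2].round(4),"t",st["clock"])
E
python3 - <<'E'
from h import *
avg(8)
E
python3 -m handwheel '{"slide":[[-0.01,0,0.003],[-0.02,0,0.006],[-0.023,0,0.006],[-0.026,0,0.006],[-0.029,0,0.006],[-0.032,0,0.006],[-0.035,0,0.006],[-0.038,0,0.006],[-0.038,0,0.006],[-0.038,0,0.006]],"turn":[[0,0,0],[0,0,0],[0,0,0],[0,0,0],[0,0,0],[0,0,0],[0,0,0],[0,0,0],[0,0,0],[0,0,0]],"fingers":[0,0,0,0,0,0,0,0,0,0]}'
python3 - <<'E'
from h import *
avg(10)
c=optics.read_camera("side");cv2.imwrite("pics/side2.png",c["frame"][130:330,250:500,::-1])
E
```

```text
meanF rack [0.15 0.17 0.05] sd [0.5  0.31 0.53] torque [0.012 0.001 0.005] pos rack [-0.0495  0.1603] 0.2017 t 2.1667
clock: 3.05
tcp_pos: [0.4621, 0.1034, 0.1946]
orientation: [-0.001, -0.066, 0.998, -0.001]
wrist_force: [-0.7, -0.7, 1.2]
finger_gap: -0.0001
meanF rack [-0.16 -0.07  0.3 ] sd [0.44 0.3  0.5 ] torque [-0.009 -0.003  0.006] pos rack [-0.0124  0.1602] 0.1946 t 3.5
```

```bash
python3 - <<'E'
from h import *
c=optics.read_camera("side");im=cv2.resize(c["frame"][150:330,300:480,::-1],None,fx=3,fy=3,interpolation=cv2.INTER_CUBIC);cv2.imwrite("pics/side3.png",im)
E
```

```text
(no output)
```

View pics/side3.png

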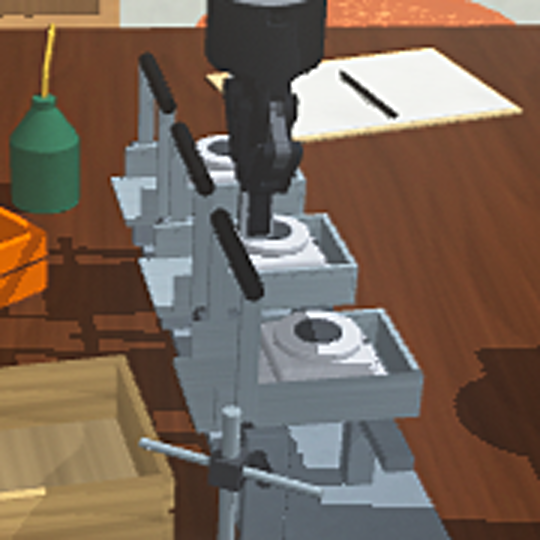

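```bash
python3 -m handwheel '{"slide":[[-0.003,0,0],[-0.006,0,0],[-0.008,0,0],[-0.01,0,0],[-0.012,0,0],[-0.012,0,0],[-0.012,0,0]],"turn":[[0,0,0],[0,0,0],[0,0,0],[0,0,0],[0,0,0],[0,0,0],[0,0,0]],"fingers":[0,0,0,0,0,0,0]}'
python3 - <<'E'
from h import *
avg(12)
c=optics.read_camera("side");im=cv2.resize(c["frame"][150:330,300:480,::-1],None,fx=3,fy=3,interpolation=cv2.INTER_CUBIC);cv2.imwrite("pics/side4.png",im)
E
```

```text
clock: 4.23
tcp_pos: [0.474, 0.105, 0.1944]
orientation: [-0.001, -0.066, 0.998, -0.001]
wrist_force: [-0.2, -0.7, 0.7]
finger_gap: -0.0002
meanF rack [0.   0.38 0.04] sd [0.75 0.65 0.47] torque [-0.008 -0.012  0.005] pos rack [-0.0004  0.1602] 0.1945 t 4.7833
```

View pics/side4.png

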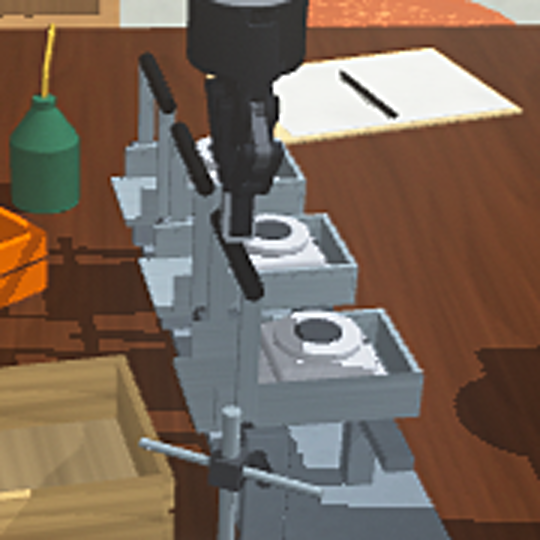

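```bash
python3 - <<'E'
from h import *
st=readout.get_state();M=toolR(st).as_matrix()
tcp=st["tcp_pos"];tip=tcp+M[:,2]*env.tcp_to_tips
print(env.tcp_to_tips,tcp,tip)
b=np.array([*rack2w(0,.16),.21]);b1=np.array([*rack2w(0,.215),.21]);b2=np.array([*rack2w(0,.105),.21])
for n in("side","top"):
    c=optics.read_camera(n);im=c["frame"][:,:,::-1].copy()
    W=cloud(c)
    s=4
    o=(310,180) if n=="side" else (210,240)
    cr=cv2.resize(im[o[1]:o[1]+120,o[0]:o[0]+150],None,fx=s,fy=s,interpolation=cv2.INTER_CUBIC)
    for X,col in((tcp,(0,0,255)),(tip,(0,255,255)),(b,(0,255,0)),(b1,(255,0,0)),(b2,(255,0,0))):
        p=proj(c,X)[0];cv2.circle(cr,(int((p[0]-o[0])*s),int((p[1]-o[1])*s)),4,col,-1)
        print(n,p)
    cv2.imwrite(f"pics/{n}5.png",cr)
    m=(W[...,2]>0.19)&(W[...,2]<0.23)&(abs(W[...,0]-.474)<.08)&(abs(W[...,1]-.104)<.08)
    q=W[m];print(len(q))
    L=np.array([[*w2rack(p),p[2]] for p in q]);print(np.percentile(L,[2,25,50,75,98],axis=0).round(3))
E
```

```text
0.008 [0.47393089 0.10496673 0.19454753] [0.47391966 0.10495624 0.18654755]
side [377.65983235 240.72376799]
side [377.50331068 244.11127276]
side [377.77860169 234.07252471]
side [383.79459916 247.09537739]
side [372.28751503 222.18594846]
253
[[-0.007  0.109  0.191]
 [-0.002  0.163  0.205]
 [ 0.002  0.186  0.213]
 [ 0.005  0.21   0.216]
 [ 0.007  0.215  0.229]]
top [290.58632967 300.61640246]
top [290.82167543 300.51129506]
top [290.1914345  300.66355747]
top [266.90471788 304.30859033]
top [313.42771807 297.02641882]
0Traceback (most recent call last):
  File "<stdin>", line 18, in <module>
    return _quantile_unchecked(
        a, q, axis, out, overwrite_input, method, keepdims, weights)
    return _ureduce(a,
                    func=_quantile_ureduce_func,
    ...<5 lines>...
                    overwrite_input=overwrite_input,
                    method=method)
    r = func(a, **kwargs)
    result = _quantile(arr,
                       quantiles=q,
    ...<2 lines>...
                       out=out,
                       weights=wgt)
    slices_having_nans = np.isnan(arr[-1, ...])
                                  ~~~^^^^^^^^^
IndexError: index -1 is out of bounds for axis 0 with size 0
```

View pics/side5.png

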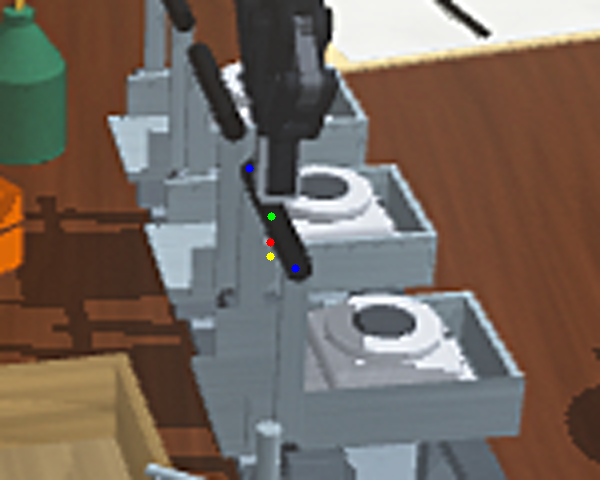

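View pics/top5.png

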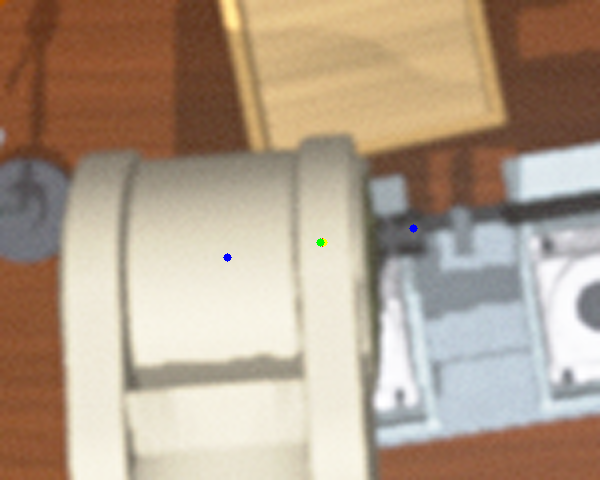

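```bash
python3 - <<'E'
from h import *
stat()
c=optics.read_camera("side");W=cloud(c)
for v in range(206,236,3):
    print(v,[ (W[v,u].round(3).tolist(), c["frame"][v,u].sum()) for u in (377,380,383)])
E
```

```text
t 4.98 tcp [0.4739 0.105  0.1945] rack [-0.0004  0.1602] F [-0.16  0.77  0.35] gap 0.0001 q [ 0.05  0.14 -0.19  1.24 -0.   -0.08]
toolx [-0.991 -0.132  0.002] tooly [-0.132  0.991 -0.001] z [-0.001 -0.001 -1.   ]
Frack -0.06 0.78 0.35
206 [([0.48, 0.123, 0.282], np.uint64(143)), ([0.479, 0.161, 0.299], np.uint64(134)), ([0.473, 0.16, 0.299], np.uint64(131))]
209 [([0.482, 0.137, 0.282], np.uint64(131)), ([0.477, 0.151, 0.288], np.uint64(135)), ([0.472, 0.152, 0.289], np.uint64(134))]
212 [([0.481, 0.138, 0.276], np.uint64(135)), ([0.476, 0.142, 0.278], np.uint64(139)), ([0.47, 0.137, 0.275], np.uint64(151))]
215 [([0.481, 0.135, 0.268], np.uint64(134)), ([0.473, 0.119, 0.26], np.uint64(134)), ([0.467, 0.115, 0.258], np.uint64(129))]
218 [([0.479, 0.121, 0.254], np.uint64(161)), ([0.473, 0.116, 0.252], np.uint64(147)), ([0.467, 0.118, 0.253], np.uint64(122))]
221 [([0.479, 0.12, 0.247], np.uint64(160)), ([0.472, 0.113, 0.244], np.uint64(147)), ([0.466, 0.115, 0.245], np.uint64(112))]
224 [([0.479, 0.122, 0.242], np.uint64(140)), ([0.471, 0.111, 0.236], np.uint64(141)), ([0.466, 0.117, 0.239], np.uint64(110))]
227 [([nan, nan, nan], np.uint64(112)), ([0.472, 0.117, 0.232], np.uint64(127)), ([0.466, 0.118, 0.233], np.uint64(81))]
230 [([0.477, 0.111, 0.223], np.uint64(361)), ([0.471, 0.11, 0.222], np.uint64(339)), ([0.447, -0.041, 0.143], np.uint64(639))]
233 [([0.476, 0.106, 0.213], np.uint64(128)), ([0.471, 0.113, 0.217], np.uint64(110)), ([0.447, -0.038, 0.137], np.uint64(406))]
```

```bash
python3 - <<'E'
from h import *
c=dict(np.load("side0.npz"));W=cloud(c)
print(proj(c,[0.2497,0.5173,0.2022]),proj(c,[0.2497,0.5173,0.1942]))
for v in range(340,392,4):
    print(v,[ (u,W[v,u].round(3).tolist()) for u in range(570,602,6) if W[v,u,2]>.1])
im=cv2.resize(c["frame"][230:400,540:640,::-1],None,fx=4,fy=3.5);cv2.imwrite("pics/s0crop.png",im)
E
```

```text
[[570.83049068 382.32354631]] [[569.51056101 386.73964207]]
340 [(576, [0.277, 0.548, 0.3]), (582, [0.29, 0.579, 0.325]), (588, [0.283, 0.579, 0.326]), (594, [0.275, 0.577, 0.324]), (600, [0.273, 0.584, 0.329])]
344 [(576, [0.281, 0.556, 0.301]), (582, [0.288, 0.578, 0.319]), (588, [0.283, 0.581, 0.321]), (594, [0.277, 0.582, 0.323]), (600, [0.272, 0.585, 0.325])]
348 [(576, [0.288, 0.569, 0.306]), (582, [0.288, 0.58, 0.315]), (588, [0.281, 0.58, 0.315]), (594, [0.277, 0.584, 0.318]), (600, [0.272, 0.586, 0.32])]
352 [(576, [0.292, 0.578, 0.307]), (582, [0.276, 0.564, 0.295]), (588, [0.267, 0.561, 0.293]), (594, [0.264, 0.567, 0.298]), (600, [0.27, 0.585, 0.314])]
356 [(576, [0.29, 0.578, 0.301]), (582, [0.283, 0.577, 0.3]), (588, [0.274, 0.574, 0.298]), (594, [0.272, 0.581, 0.304])]
360 [(576, [0.291, 0.58, 0.298]), (582, [0.285, 0.582, 0.299]), (588, [0.278, 0.582, 0.299]), (594, [0.274, 0.587, 0.303])]
364 [(576, [0.28, 0.566, 0.278]), (582, [0.284, 0.583, 0.293]), (588, [0.279, 0.585, 0.296]), (594, [0.274, 0.588, 0.298])]
368 [(570, [0.28, 0.556, 0.263]), (576, [0.279, 0.565, 0.272]), (582, [0.272, 0.567, 0.273]), (588, [0.268, 0.571, 0.277]), (594, [0.272, 0.587, 0.292])]
372 [(570, [0.28, 0.558, 0.259]), (576, [0.278, 0.567, 0.267]), (582, [0.272, 0.568, 0.268]), (588, [0.262, 0.565, 0.265])]
376 [(570, [0.278, 0.558, 0.252]), (576, [0.276, 0.566, 0.26]), (582, [0.271, 0.568, 0.262]), (588, [0.262, 0.567, 0.26])]
380 [(570, [0.277, 0.558, 0.246]), (576, [0.275, 0.567, 0.254]), (582, [0.27, 0.57, 0.257])]
384 [(582, [0.265, 0.565, 0.245])]
388 []
```

View pics/s0crop.png

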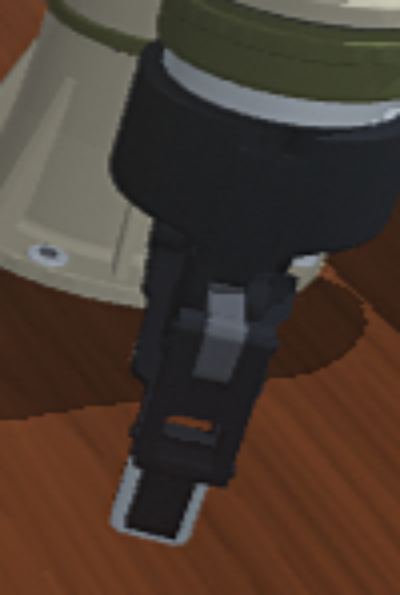

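```bash
python3 -m handwheel '{"slide":[[0.02,0,0],[0.038,0,0],[0.038,0,0],[0.038,0,0.015],[0.038,0,0.03],[0.038,0,0.03],[0.038,0,0.03]],"turn":[[0,0,0],[0,0,0],[0,0,0],[0,0,0],[0,0,0],[0,0,0],[0,0,0]],"fingers":[0,0,0,0,0,0,0]}'
python3 - <<'E'
from h import *
avg(8);stat()
E
python3 -m handwheel '{"slide":[[-0.006,0,0],[-0.012,0,0],[-0.016,0,0],[-0.02,0,0],[-0.023,0,0],[-0.026,0,0],[-0.028,0,0],[-0.028,0,0],[-0.028,0,0]],"turn":[[0,0,0],[0,0,0],[0,0,0],[0,0,0],[0,0,0],[0,0,0],[0,0,0],[0,0,0],[0,0,0]],"fingers":[0,0,0,0,0,0,0,0,0]}'
python3 - <<'E'
from h import *
avg(12)
c=optics.read_camera("side");im=cv2.resize(c["frame"][180:300,310:460,::-1],None,fx=4,fy=4,interpolation=cv2.INTER_CUBIC);cv2.imwrite("pics/side6.png",im)
E
```

```text
clock: 5.62
tcp_pos: [0.436, 0.0999, 0.1643]
orientation: [-0.001, -0.066, 0.998, -0.001]
wrist_force: [0.3, -0.8, 0.4]
finger_gap: 0.0001
meanF rack [-0.05  0.03 -0.03] sd [0.35 0.4  0.42] torque [-0.007 -0.008 -0.005] pos rack [-0.0379  0.1601] 0.1651 t 5.9667
t 6.02 tcp [0.4366 0.0999 0.165 ] rack [-0.0381  0.1601] F [-1.07 -0.79 -0.52] gap -0.0004 q [ 0.05  0.09 -0.33  1.15 -0.   -0.09]
toolx [-0.991 -0.132  0.001] tooly [-0.132  0.991 -0.001] z [-0.001 -0.001 -1.   ]
Frack -1.17 -0.64 -0.52
clock: 6.77
tcp_pos: [0.4633, 0.1035, 0.1647]
orientation: [-0.002, -0.066, 0.998, -0.001]
wrist_force: [-5.6, -1.3, 3.4]
finger_gap: 0.0002
meanF rack [-5.26 -0.73  3.18] sd [0.63 0.48 0.48] torque [-0.207  0.924 -0.009] pos rack [-0.0112  0.1601] 0.1647 t 7.3167
```

View pics/side6.png

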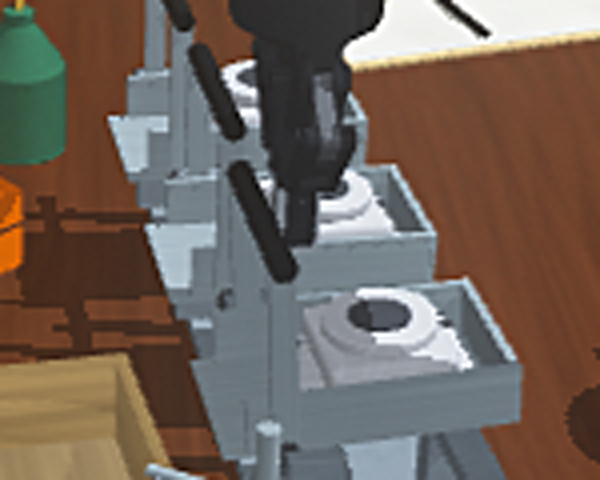

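```bash
python3 -m handwheel '{"slide":[[0.006,0,0],[0.016,0,0],[0.032,0,0],[0.032,-0.035,0],[0.032,-0.075,0],[0.032,-0.115,0],[0.032,-0.15,0],[0.032,-0.16,0],[0.032,-0.16,0],[0.032,-0.16,0]],"turn":[[0,0,0],[0,0,0],[0,0,0],[0,0,0],[0,0,0],[0,0,0],[0,0,0],[0,0,0],[0,0,0],[0,0,0]],"fingers":[0,0,0,0,0,0,0,0,0,0]}'
python3 - <<'E'
from h import *
avg(8);stat()
E
```

```text
clock: 8.25
tcp_pos: [0.4523, -0.0594, 0.165]
orientation: [-0.001, -0.065, 0.998, -0.0]
wrist_force: [1.0, 0.0, -0.8]
finger_gap: 0.0001
meanF rack [ 0.4   0.1  -0.06] sd [0.55 0.22 0.51] torque [0.013 0.    0.005] pos rack [-0.0432  0.0011] 0.1651 t 8.6
t 8.65 tcp [ 0.4525 -0.0585  0.1651] rack [-0.043   0.0009] F [-0.81  0.64 -1.11] gap -0.0002 q [-0.3   0.1  -0.31  1.16 -0.   -0.44]
toolx [-0.991 -0.134  0.003] tooly [-0.134  0.991 -0.001] z [-0.003 -0.002 -1.   ]
Frack -0.71 0.74 -1.11
```

```bash
python3 -m handwheel '{"slide":[[-0.008,0,0],[-0.016,0,0],[-0.02,0,0],[-0.024,0,0],[-0.027,0,0],[-0.03,0,0],[-0.032,0,0],[-0.032,0,0],[-0.032,0,0]],"turn":[[0,0,0],[0,0,0],[0,0,0],[0,0,0],[0,0,0],[0,0,0],[0,0,0],[0,0,0],[0,0,0]],"fingers":[0,0,0,0,0,0,0,0,0]}'
python3 - <<'E'
from h import *
avg(12)
E
python3 -m handwheel '{"slide":[[0.006,0,0],[0.016,0,0],[0.032,0,0],[0.032,-0.035,0],[0.032,-0.075,0],[0.032,-0.115,0],[0.032,-0.15,0],[0.032,-0.16,0],[0.032,-0.16,0],[0.032,-0.16,0]],"turn":[[0,0,0],[0,0,0],[0,0,0],[0,0,0],[0,0,0],[0,0,0],[0,0,0],[0,0,0],[0,0,0],[0,0,0]],"fingers":[0,0,0,0,0,0,0,0,0,0]}'
python3 - <<'E'
from h import *
avg(6);stat()
E
```

```text
clock: 9.4
tcp_pos: [0.484, -0.0543, 0.1649]
orientation: [-0.002, -0.067, 0.998, -0.001]
wrist_force: [-1.6, -1.0, 0.4]
finger_gap: -0.0001
meanF rack [-2.47 -0.19  0.34] sd [0.37 0.41 0.64] torque [-0.114  0.464 -0.01 ] pos rack [-0.0113  0.001 ] 0.1649 t 9.95
clock: 10.83
tcp_pos: [0.4733, -0.2172, 0.1652]
orientation: [-0.001, -0.066, 0.998, -0.0]
wrist_force: [0.0, 0.2, 0.3]
finger_gap: 0.0002
meanF rack [-0.18  0.19  0.  ] sd [0.33 0.48 0.5 ] torque [ 0.011  0.002 -0.01 ] pos rack [-0.043 -0.158] 0.1653 t 11.0833
t 11.13 tcp [ 0.4738 -0.2159  0.1654] rack [-0.0426 -0.1579] F [-0.38  0.69 -0.05] gap 0.0001 q [-0.58  0.22 -0.17  1.18 -0.   -0.72]
toolx [-0.991 -0.135  0.003] tooly [-0.135  0.991 -0.001] z [-0.003 -0.002 -1.   ]
Frack -0.28 0.74 -0.05
```

```bash
python3 -m handwheel '{"slide":[[-0.008,0,0],[-0.016,0,0],[-0.02,0,0],[-0.024,0,0],[-0.027,0,0],[-0.03,0,0],[-0.032,0,0],[-0.032,0,0],[-0.032,0,0]],"turn":[[0,0,0],[0,0,0],[0,0,0],[0,0,0],[0,0,0],[0,0,0],[0,0,0],[0,0,0],[0,0,0]],"fingers":[0,0,0,0,0,0,0,0,0]}'
python3 - <<'E'
from h import *
avg(10)
E
python3 -m handwheel '{"slide":[[0.006,0,0],[0.016,0,0],[0.032,0,0],[0.032,0,-0.035],[0.032,0,-0.075],[0.032,0,-0.1],[0.032,0,-0.1]],"turn":[[0,0,0],[0,0,0],[0,0,0],[0,0,0],[0,0,0],[0,0,0],[0,0,0]],"fingers":[0,0,0,0,0,0,0]}'
python3 - <<'E'
from h import *
stat()
E
```

```text
clock: 11.88
tcp_pos: [0.5053, -0.2115, 0.1652]
orientation: [-0.002, -0.068, 0.998, -0.001]
wrist_force: [-2.2, 0.8, 1.5]
finger_gap: 0.0004
meanF rack [-2.46  0.8   1.13] sd [0.55 0.41 0.38] torque [ 0.051  0.515 -0.001] pos rack [-0.0109 -0.1576] 0.1653 t 12.3333
clock: 12.97
tcp_pos: [0.476, -0.2174, 0.2717]
orientation: [0.003, -0.068, 0.998, -0.004]
wrist_force: [0.4, -0.4, -0.5]
finger_gap: 0.0001
t 12.97 tcp [ 0.476  -0.2174  0.2717] rack [-0.0406 -0.1597] F [ 0.42 -0.44 -0.47] gap 0.0001 q [-0.58  0.19  0.05  1.42 -0.   -0.72]
toolx [-0.991 -0.135 -0.005] tooly [-0.135  0.991 -0.008] z [ 0.006 -0.007 -1.   ]
Frack 0.36 -0.49 -0.47
```

```bash
cat >> h.py <<'E'
from scipy.optimize import least_squares
def crate(cams,guess,show=False):
    """fit rim rectangle (outer 150x170, inner 134x154) at z~.06; guess x,y,yaw"""
    out=[]
    for n in cams:
        c=optics.read_camera(n);W=cloud(c);hsv=cv2.cvtColor(c["frame"],cv2.COLOR_RGB2HSV)
        x0,y0,t0=guess;R=np.array([[np.cos(t0),-np.sin(t0)],[np.sin(t0),np.cos(t0)]])
        L=(W[...,:2]-[x0,y0])@R
        m=(W[...,2]>.052)&(W[...,2]<.068)&(abs(L[...,0])<.1)&(abs(L[...,1])<.11)&(hsv[...,0]>10)&(hsv[...,0]<35)&(hsv[...,2]>60)
        # clean with biggest comps
        nl,lab,st,ce=cv2.connectedComponentsWithStats(m.astype(np.uint8),connectivity=8)
        keep=np.isin(lab,[i for i in range(1,nl) if st[i,4]>30])
        p=W[keep][:,:2]
        def f(q):
            Rq=np.array([[np.cos(q[2]),-np.sin(q[2])],[np.sin(q[2]),np.cos(q[2])]])
            l=(p-q[:2])@Rq
            # distance to rim ring centerline (71,81) minus 4mm
            a=np.abs(l);dx=a[:,0]-.071;dy=a[:,1]-.081
            out=np.hypot(np.maximum(dx,0),np.maximum(dy,0));ins=np.minimum(np.maximum(dx,dy),0)
            return np.maximum(np.abs(out+ins)-.004,0)+.1*np.abs(out+ins)
        s=least_squares(f,guess,loss="soft_l1",f_scale=.002)
        l=w2rack(s.x[:2]);mr=cv2.minAreaRect(p.astype(np.float32))
        print(n,len(p),"world",s.x.round(4),"rack",l.round(4),"dyaw deg",np.degrees(s.x[2]-TH).round(2),"cost",s.fun.mean().round(5),"mar",np.round(mr[0],4),np.round(mr[1],4),round(mr[2],2))
        out.append(s.x)
    return out
E
python3 - <<'E'
from h import *
r=crate(("top","side"),[.605,.09,.188])
for n in("top",):
    c=optics.read_camera(n);cv2.imwrite("pics/top7.png",c["frame"][:,:,::-1])
E
```

```text
top 702 world [0.606  0.0899 0.1894] rack [0.1286 0.128 ] dyaw deg 3.32 cost 0.00022 mar [0.6062 0.0902] [0.1504 0.1702] 10.91
side 970 world [0.6042 0.0909 0.1878] rack [0.1269 0.1291] dyaw deg 3.22 cost 0.00045 mar [0.604  0.0898] [0.1505 0.1783] 10.89
```

View pics/top7.png

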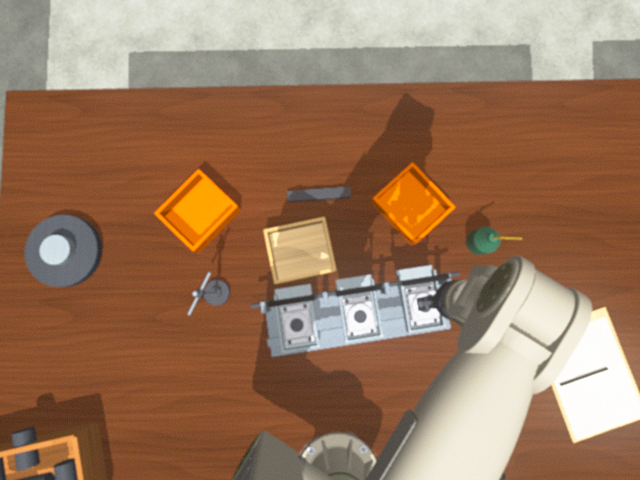

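```bash
python3 - <<'E'
from h import *
stat()
go([.6752,.1035,.20],10.8)
E
```

```text
t 13.12 tcp [ 0.4739 -0.216   0.2655] rack [-0.0425 -0.158 ] F [ 0.09 -0.52 -0.26] gap 0.0004 q [-0.58  0.2   0.05  1.42 -0.   -0.72]
toolx [-0.991 -0.135  0.002] tooly [-0.135  0.991 -0.002] z [-0.002 -0.002 -1.   ]
Frack 0.02 -0.53 -0.26
slide [-0.2427  0.2896  0.0645] turn [-1.700e-01 -1.000e-02  8.695e+01]
```

```bash
python3 -m handwheel '{"slide":[[-0.02,0.02,0],[-0.04,0.05,0],[-0.06,0.08,0],[-0.08,0.105,0],[-0.105,0.13,0],[-0.13,0.155,0],[-0.15,0.18,0],[-0.17,0.205,0],[-0.19,0.23,0],[-0.21,0.255,0.01],[-0.23,0.275,0.03],[-0.2427,0.2896,0.045]],"turn":[[0,0,6],[0,0,13],[0,0,20],[0,0,27],[0,0,34],[0,0,41],[0,0,48],[0,0,55],[0,0,62],[0,0,69],[0,0,76],[0,0,83]],"fingers":[0,0,0,0,0.2,0.4,0.5,0.5,0.5,0.5,0.5,0.5]}' 60
python3 - <<'E'
from h import *
stat()
go([.6752,.1035,.15],10.8)
E
```

```text
clock: 14.12
tcp_pos: [0.6757, 0.106, 0.2163]
orientation: [-0.001, 0.612, 0.791, -0.002]
wrist_force: [-0.1, -0.3, -1.0]
finger_gap: 0.0425
t 14.12 tcp [0.6757 0.106  0.2163] rack [0.1998 0.1347] F [-0.06 -0.34 -1.  ] gap 0.0425 q [ 0.04  0.54  0.43  1.46 -0.    1.36]
toolx [-0.25   0.968 -0.001] tooly [ 0.968  0.25  -0.004] z [-0.004 -0.002 -1.   ]
Frack -0.11 -0.33 -1.0
slide [-0.0022 -0.0009  0.0663] turn [-0.23  0.04  3.71]
```

```bash
python3 -m handwheel '{"slide":[[-0.002,-0.001,0.03],[-0.002,-0.001,0.06],[-0.002,-0.001,0.09],[-0.002,-0.001,0.12],[-0.002,-0.001,0.145],[-0.002,-0.001,0.145],[-0.002,-0.001,0.145]],"turn":[[0,0,3.7],[0,0,3.7],[0,0,3.7],[0,0,3.7],[0,0,3.7],[0,0,3.7],[0,0,3.7]],"fingers":[0.5,0.5,0.5,0.5,0.5,0.5,0.5]}' 60
python3 - <<'E'
from h import *
stat()
c=optics.read_camera("side");im=cv2.resize(c["frame"][180:340,220:420,::-1],None,fx=3,fy=3,interpolation=cv2.INTER_CUBIC);cv2.imwrite("pics/side8.png",im)
W=cloud(c)
for v in range(236,300,4):
    print(v,[(u,W[v,u].round(3).tolist()) for u in range(272,300,6)])
E
```

```text
clock: 14.7
tcp_pos: [0.6722, 0.1034, 0.0685]
orientation: [-0.003, 0.637, 0.771, -0.004]
wrist_force: [0.3, -0.1, -0.2]
finger_gap: 0.0425
t 14.7 tcp [0.6722 0.1034 0.0685] rack [0.196  0.1326] F [ 0.26 -0.11 -0.23] gap 0.0425 q [ 0.04  0.59  0.14  1.13 -0.    1.42]
toolx [-0.187  0.982  0.   ] tooly [ 0.982  0.187 -0.01 ] z [-0.01  -0.002 -1.   ]
Frack 0.24 -0.14 -0.23
236 [(272, [0.69, 0.122, 0.215]), (278, [0.676, 0.138, 0.224]), (284, [0.666, 0.114, 0.211]), (290, [0.654, 0.112, 0.21]), (296, [0.642, 0.108, 0.208])]
240 [(272, [0.691, 0.118, 0.204]), (278, [0.679, 0.113, 0.201]), (284, [0.667, 0.113, 0.201]), (290, [0.654, 0.113, 0.201]), (296, [0.642, 0.11, 0.2])]
244 [(272, [0.691, 0.119, 0.196]), (278, [0.678, 0.126, 0.199]), (284, [0.667, 0.115, 0.193]), (290, [0.654, 0.121, 0.196]), (296, [0.642, 0.111, 0.191])]
248 [(272, [0.691, 0.124, 0.189]), (278, [0.68, 0.117, 0.185]), (284, [0.667, 0.113, 0.183]), (290, [0.655, 0.117, 0.185]), (296, [0.665, -0.181, 0.016])]
252 [(272, [0.692, 0.122, 0.178]), (278, [0.68, 0.115, 0.174]), (284, [0.668, 0.11, 0.171]), (290, [0.655, 0.11
[... 1054 characters left out ...]
, 0.025, 0.047]), (290, [0.667, 0.024, 0.046]), (296, [0.646, 0.109, 0.101])]
284 [(272, [0.717, -0.029, -0.0]), (278, [0.702, -0.031, -0.002]), (284, [0.681, 0.026, 0.036]), (290, [0.667, 0.023, 0.034]), (296, [0.653, 0.022, 0.034])]
288 [(272, [0.715, -0.012, -0.001]), (278, [0.701, -0.014, -0.002]), (284, [0.676, 0.079, 0.06]), (290, [0.668, 0.022, 0.022]), (296, [0.653, 0.021, 0.021])]
292 [(272, [0.714, 0.004, -0.001]), (278, [0.699, 0.001, -0.003]), (284, [0.675, 0.094, 0.059]), (290, [0.668, 0.022, 0.01]), (296, [0.654, 0.02, 0.009])]
296 [(272, [0.712, 0.023, -0.0]), (278, [0.698, 0.02, -0.002]), (284, [0.673, 0.111, 0.061]), (290, [0.668, 0.033, 0.007]), (296, [0.653, 0.03, 0.005])]
```

View pics/side8.png

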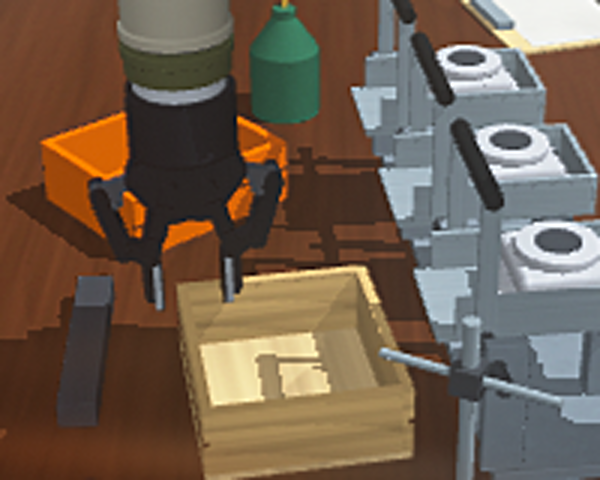

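```bash
python3 -m handwheel '{"slide":[[0,0.003,0.025],[0,0.003,0.05],[0,0.003,0.07],[0,0.003,0.07],[0,0.003,0.07],[0,0.003,0.07],[0,0.003,0.07],[0,0.003,0.07],[0,0.003,0.07],[0,0.003,0.07],[0,0.003,0.07],[0,0.003,0.07]],"turn":[[0,0,0],[0,0,0],[0,0,0],[0,0,0],[0,0,0],[0,0,0],[0,0,0],[0,0,0],[0,0,0],[0,0,0],[0,0,0],[0,0,0]],"fingers":[0.5,0.5,0.5,0.5,0,0,0,0,0,0,0,0]}' 60
python3 - <<'E'
from h import *
stat()
c=optics.read_camera("side");im=cv2.resize(c["frame"][180:340,220:420,::-1],None,fx=3,fy=3,interpolation=cv2.INTER_CUBIC);cv2.imwrite("pics/side9.png",im)
stat()
E
```

```text
clock: 15.75
tcp_pos: [0.6772, 0.1037, 0.0039]
orientation: [-0.001, 0.637, 0.771, -0.002]
wrist_force: [-5.1, -1.4, 5.3]
finger_gap: 0.0073
t 15.75 tcp [0.6772 0.1037 0.0039] rack [0.201  0.1323] F [-5.14 -1.36  5.33] gap 0.0073 q [ 0.04  0.64  0.06  1.   -0.    1.42]
toolx [-0.187  0.982 -0.001] tooly [ 0.982  0.187 -0.004] z [-0.003 -0.002 -1.   ]
Frack -5.28 -0.67 5.33
t 15.8 tcp [0.6773 0.1037 0.0039] rack [0.201  0.1323] F [-4.92 -0.87  6.67] gap 0.0071 q [ 0.04  0.64  0.06  1.   -0.    1.42]
toolx [-0.187  0.982 -0.001] tooly [ 0.982  0.187 -0.004] z [-0.003 -0.002 -1.   ]
Frack -4.99 -0.22 6.67
```

View pics/side9.png

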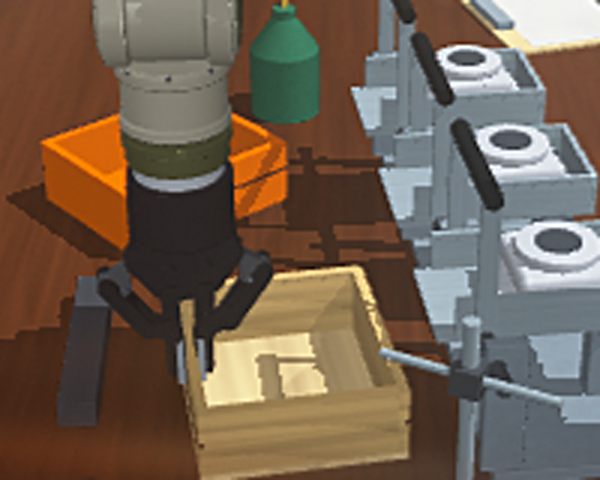

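```bash
python3 - <<'E'
from h import *
p=rack2w(.163,.160);print(p)
go([*p,.006],7.53)
E
```

```text
[0.6359133  0.12619139]
slide [ 0.0298 -0.0364 -0.002 ] turn [-0.21  0.08  3.27]
```

```bash
python3 -m handwheel '{"slide":[[0.003,-0.004,-0.002],[0.007,-0.008,-0.002],[0.011,-0.013,-0.002],[0.015,-0.018,-0.002],[0.019,-0.023,-0.002],[0.023,-0.028,-0.002],[0.026,-0.032,-0.002],[0.0298,-0.0364,-0.002],[0.0298,-0.0364,-0.002],[0.0298,-0.0364,-0.002]],"turn":[[0,0,0.3],[0,0,0.7],[0,0,1.1],[0,0,1.5],[0,0,2],[0,0,2.5],[0,0,2.9],[0,0,3.27],[0,0,3.27],[0,0,3.27]],"fingers":[0,0,0,0,0,0,0,0,0,0]}'
python3 - <<'E'
from h import *
stat()
crate(("side","top"),[*rack2w(.09,.16),TH])
c=optics.read_camera("side");im=cv2.resize(c["frame"][180:340,220:420,::-1],None,fx=3,fy=3,interpolation=cv2.INTER_CUBIC);cv2.imwrite("pics/side10.png",im)
E
```

```text
clock: 16.63
tcp_pos: [0.6357, 0.1264, 0.006]
orientation: [-0.001, 0.659, 0.752, -0.002]
wrist_force: [0.5, -0.3, -8.6]
finger_gap: 0.0067
t 16.63 tcp [0.6357 0.1264 0.006 ] rack [0.1628 0.1602] F [ 0.46 -0.26 -8.62] gap 0.0067 q [ 0.07  0.57 -0.05  0.95 -0.    1.51]
toolx [-0.132  0.991 -0.002] tooly [ 0.991  0.132 -0.004] z [-0.003 -0.002 -1.   ]
Frack 0.42 -0.32 -8.62
side 833 world [0.5651 0.1183 0.1351] rack [0.0918 0.1615] dyaw deg 0.21 cost 0.00042 mar [0.5656 0.1176] [0.1519 0.1766] 8.85
top 253 world [0.5674 0.117  0.1327] rack [0.0939 0.1599] dyaw deg 0.07 cost 0.00022 mar [0.5752 0.0595] [0.1501 0.0536] 7.53
```

View pics/side10.png

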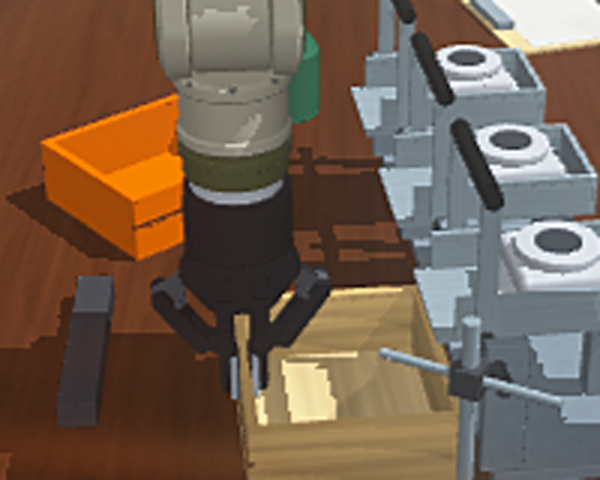

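```bash
python3 -m handwheel '{"slide":[[0,-0.001,0.001],[0,-0.002,0.002],[0,-0.002,0.003],[0,-0.002,0.003],[0,-0.002,0.003],[0,-0.002,0.003],[0,-0.002,0.003],[0,-0.002,-0.03],[0,-0.002,-0.07],[0,-0.002,-0.11],[0,-0.002,-0.15],[0,0.03,-0.18]],"turn":[[0,0,0],[0,0,0],[0,0,0],[0,0,0],[0,0,0],[0,0,0],[0,0,0],[0,0,0],[0,0,0],[0,0,0],[0,0,0],[0,0,0]],"fingers":[0,0,0,0.5,0.5,0.5,0.5,0.5,0.5,0.5,0.5,0.5]}'
python3 - <<'E'
from h import *
stat()
crate(("side","top"),[*rack2w(.09,.16),TH])
c=optics.read_camera("side");im=cv2.resize(c["frame"][140:340,220:470,::-1],None,fx=3,fy=3,interpolation=cv2.INTER_CUBIC);cv2.imwrite("pics/side11.png",im)
E
```

```text
clock: 17.78
tcp_pos: [0.6609, 0.1301, 0.1893]
orientation: [-0.001, 0.659, 0.752, -0.002]
wrist_force: [1.3, -0.0, -0.4]
finger_gap: 0.0428
t 17.78 tcp [0.6609 0.1301 0.1893] rack [0.1883 0.1606] F [ 1.27 -0.02 -0.45] gap 0.0428 q [ 0.08  0.52  0.33  1.38 -0.    1.52]
toolx [-0.131  0.991 -0.002] tooly [ 0.991  0.131 -0.004] z [-0.004 -0.002 -1.   ]
Frack 1.26 -0.19 -0.45
side 923 world [0.565  0.1174 0.1283] rack [0.0916 0.1605] dyaw deg -0.18 cost 0.00046 mar [0.5653 0.1161] [0.1493 0.1779] 7.33
top 287 world [0.5664 0.1165 0.1353] rack [0.0928 0.1595] dyaw deg 0.22 cost 0.00021 mar [0.5726 0.0711] [0.1507 0.0799] 8.64
```

View pics/side11.png

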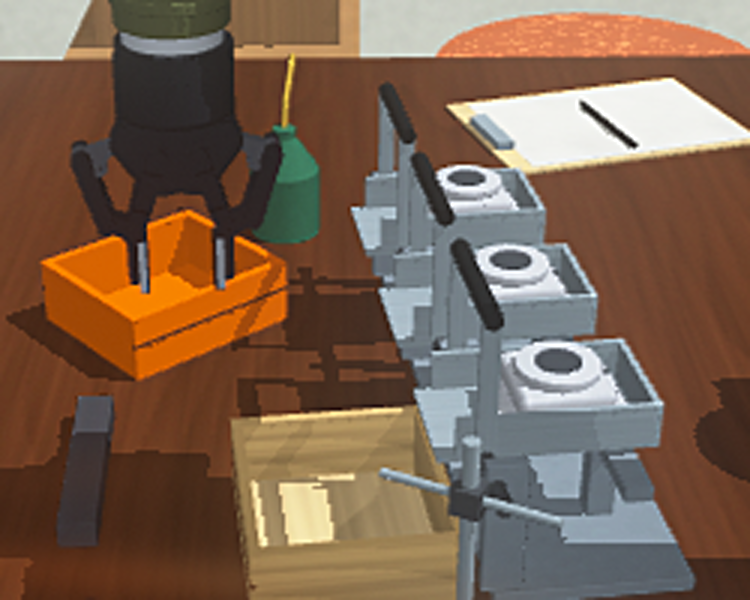

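```bash
python3 - <<'E'
from h import *
p=rack2w(-.05,.16)
go([*p,.27],97.53)
E
```

```text
slide [ 0.     -0.2462 -0.0829] turn [  0.21   0.41 -90.01]
```

```bash
python3 -m handwheel '{"slide":[[0,0,-0.035],[0,-0.01,-0.07],[0,-0.03,-0.083],[0,-0.06,-0.083],[0,-0.09,-0.083],[0,-0.12,-0.083],[0,-0.145,-0.083],[0,-0.17,-0.083],[0,-0.195,-0.083],[0,-0.22,-0.083],[0,-0.246,-0.083],[0,-0.246,-0.083]],"turn":[[0,0,-5],[0,0,-12],[0,0,-19],[0,0,-26],[0,0,-33],[0,0,-40],[0,0,-47],[0,0,-54],[0,0,-61],[0,0,-68],[0,0,-75],[0,0,-82]],"fingers":[0.3,0.1,0,0,0,0,0,0,0,0,0,0]}'
python3 - <<'E'
from h import *
stat()
p=rack2w(-.04,.16)
go([*p,.165],97.53)
E
```

```text
clock: 18.93
tcp_pos: [0.4187, 0.098, 0.2688]
orientation: [0.001, 0.001, 1.0, -0.001]
wrist_force: [-0.2, -0.0, 0.4]
finger_gap: -0.0001
t 18.93 tcp [0.4187 0.098  0.2688] rack [-0.056   0.1606] F [-0.22 -0.01  0.41] gap -0.0001 q [ 0.04  0.02 -0.15  1.4  -0.    0.05]
toolx [-1.     0.002 -0.002] tooly [ 0.002  1.    -0.002] z [ 0.002 -0.002 -1.   ]
Frack -0.22 0.01 0.41
slide [-0.0158  0.0017  0.1038] turn [-0.1   0.08 -7.64]
```

```bash
python3 -m handwheel '{"slide":[[-0.005,0.001,0.03],[-0.01,0.0017,0.06],[-0.0158,0.0017,0.09],[-0.0158,0.0017,0.104],[-0.0158,0.0017,0.104],[-0.0158,0.0017,0.104]],"turn":[[0,0,-5],[0,0,-7.64],[0,0,-7.64],[0,0,-7.64],[0,0,-7.64],[0,0,-7.64]],"fingers":[0,0,0,0,0,0]}'
python3 - <<'E'
from h import *
stat()
optics.read_camera("side");stat()
E
```

```text
clock: 19.43
tcp_pos: [0.4325, 0.0994, 0.1633]
orientation: [-0.001, -0.066, 0.998, -0.001]
wrist_force: [0.9, -0.1, 0.6]
finger_gap: -0.0
t 19.43 tcp [0.4325 0.0994 0.1633] rack [-0.0422  0.1601] F [ 0.9  -0.13  0.61] gap -0.0 q [ 0.05  0.08 -0.34  1.15 -0.   -0.09]
toolx [-0.991 -0.131  0.003] tooly [-0.131  0.991 -0.002] z [-0.003 -0.002 -1.   ]
Frack 0.87 -0.25 0.61
t 19.48 tcp [0.4337 0.0995 0.1646] rack [-0.0409  0.16  ] F [-0.09 -0.04  0.19] gap 0.0001 q [ 0.05  0.08 -0.34  1.15 -0.   -0.09]
toolx [-0.991 -0.131  0.   ] tooly [-0.131  0.991 -0.002] z [-0.    -0.002 -1.   ]
Frack -0.09 -0.03 0.19
```

```bash
python3 -m handwheel '{"slide":[[-0.012,0,0],[-0.022,0,0],[-0.028,0,0],[-0.033,0,0.0005],[-0.039,0,0.001],[-0.044,0,0.002],[-0.05,0,0.0035],[-0.055,0,0.005],[-0.06,0,0.0065],[-0.065,0,0.0085],[-0.07,0,0.011],[-0.075,0,0.0135]],"turn":[[0,0,0],[0,0,0],[0,0,0],[0,0,0],[0,0,0],[0,0,0],[0,0,0],[0,0,0],[0,0,0],[0,0,0],[0,0,0],[0,0,0]],"fingers":[0,0,0,0,0,0,0,0,0,0,0,0]}'
python3 - <<'E'
from h import *
stat()
c=optics.read_camera("side");im=cv2.resize(c["frame"][140:340,220:470,::-1],None,fx=3,fy=3,interpolation=cv2.INTER_CUBIC);cv2.imwrite("pics/side12.png",im)
stat()
E
```

```text
clock: 20.48
tcp_pos: [0.5087, 0.1094, 0.1508]
orientation: [0.0, -0.066, 0.998, -0.001]
wrist_force: [-3.3, -0.7, 3.0]
finger_gap: 0.0002
t 20.48 tcp [0.5087 0.1094 0.1508] rack [0.0347 0.16  ] F [-3.34 -0.7   2.98] gap 0.0002 q [ 0.06  0.23 -0.2   1.15 -0.   -0.07]
toolx [-0.991 -0.131  0.   ] tooly [-0.131  0.991 -0.002] z [ 0.    -0.002 -1.   ]
Frack -3.4 -0.26 2.98
t 20.53 tcp [0.5095 0.1094 0.1503] rack [0.0355 0.1599] F [-1.13 -0.18  1.9 ] gap 0.0001 q [ 0.06  0.23 -0.19  1.14 -0.   -0.07]
toolx [-0.991 -0.131 -0.   ] tooly [-0.131  0.991 -0.002] z [ 0.    -0.002 -1.   ]
Frack -1.14 -0.03 1.9
```

View pics/side12.png

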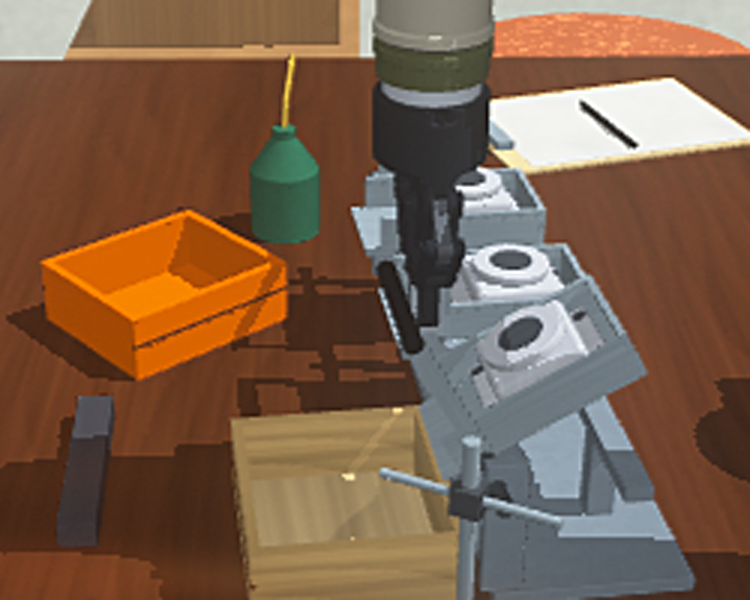

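```bash
python3 -m handwheel '{"slide":[[-0.005,0,0.003],[-0.009,0,0.006],[-0.013,0,0.009],[-0.0174,0,0.0124],[-0.0215,0,0.016],[-0.0254,0,0.02],[-0.029,0,0.024],[-0.0327,0,0.028],[-0.035,0,0.031],[-0.0365,0,0.033],[-0.038,0,0.034],[-0.038,0,0.034]],"turn":[[0,0,0],[0,0,0],[0,0,0],[0,0,0],[0,0,0],[0,0,0],[0,0,0],[0,0,0],[0,0,0],[0,0,0],[0,0,0],[0,0,0]],"fingers":[0,0,0,0,0,0,0,0,0,0,0,0]}'
python3 - <<'E'
from h import *
stat()
c=optics.read_camera("side");im=cv2.resize(c["frame"][140:340,220:470,::-1],None,fx=3,fy=3,interpolation=cv2.INTER_CUBIC);cv2.imwrite("pics/side13.png",im)
stat()
E
```

```text
clock: 21.53
tcp_pos: [0.5446, 0.1141, 0.1156]
orientation: [-0.002, -0.066, 0.998, -0.001]
wrist_force: [-6.6, -0.6, 2.6]
finger_gap: -0.0001
t 21.53 tcp [0.5446 0.1141 0.1156] rack [0.0709 0.16  ] F [-6.55 -0.56  2.62] gap -0.0001 q [ 0.06  0.32 -0.16  1.09 -0.   -0.07]
toolx [-0.991 -0.131  0.005] tooly [-0.131  0.991 -0.002] z [-0.005 -0.002 -1.   ]
Frack -6.57 0.3 2.62
t 21.58 tcp [0.5446 0.1141 0.1156] rack [0.0709 0.16  ] F [-6.74 -1.83  1.88] gap -0.0003 q [ 0.06  0.32 -0.16  1.09 -0.   -0.07]
toolx [-0.991 -0.131  0.005] tooly [-0.131  0.991 -0.002] z [-0.004 -0.002 -1.   ]
Frack -6.92 -0.93 1.88
```

View pics/side13.png

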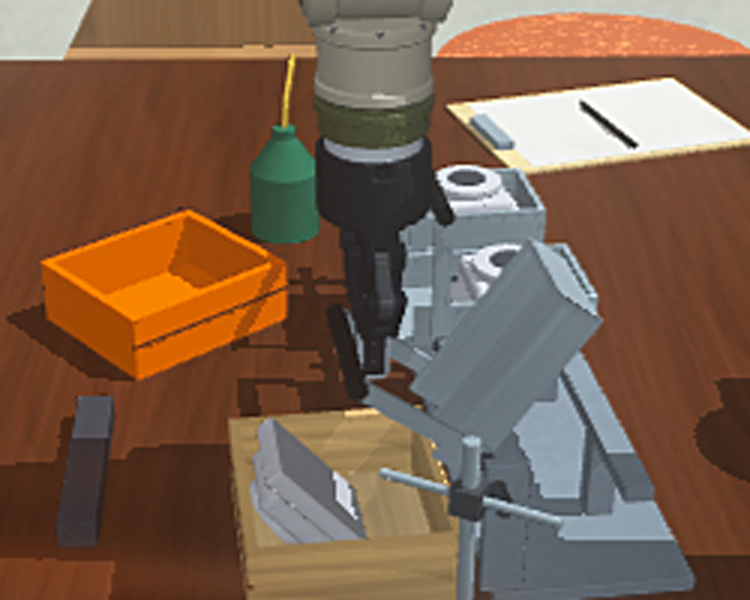

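```bash
python3 -m handwheel '{"slide":[[0.007,0,-0.007],[0.015,0,-0.016],[0.026,0,-0.026],[0.036,0,-0.0325],[0.046,0,-0.037],[0.0565,0,-0.041],[0.067,0,-0.044],[0.078,0,-0.0455],[0.089,0,-0.047],[0.098,0,-0.048],[0.111,0,-0.049],[0.111,0,-0.049]],"turn":[[0,0,0],[0,0,0],[0,0,0],[0,0,0],[0,0,0],[0,0,0],[0,0,0],[0,0,0],[0,0,0],[0,0,0],[0,0,0],[0,0,0]],"fingers":[0,0,0,0,0,0,0,0,0,0,0,0]}'
python3 - <<'E'
from h import *
stat()
c=optics.read_camera("side");im=cv2.resize(c["frame"][140:340,220:470,::-1],None,fx=3,fy=3,interpolation=cv2.INTER_CUBIC);cv2.imwrite("pics/side14.png",im)
stat()
E
```

```text
clock: 22.58
tcp_pos: [0.4321, 0.0995, 0.1651]
orientation: [-0.003, -0.066, 0.998, -0.001]
wrist_force: [-0.2, 0.4, 0.3]
finger_gap: 0.0001
t 22.58 tcp [0.4321 0.0995 0.1651] rack [-0.0426  0.1603] F [-0.19  0.43  0.34] gap 0.0001 q [ 0.05  0.08 -0.34  1.16 -0.   -0.08]
toolx [-0.991 -0.131  0.007] tooly [-0.131  0.991 -0.001] z [-0.006 -0.002 -1.   ]
Frack -0.13 0.45 0.34
t 22.63 tcp [0.4336 0.0996 0.1652] rack [-0.041   0.1602] F [ 0.61 -0.46 -0.55] gap -0.0001 q [ 0.05  0.08 -0.34  1.16 -0.   -0.08]
toolx [-0.991 -0.131  0.005] tooly [-0.131  0.991 -0.002] z [-0.005 -0.002 -1.   ]
Frack 0.54 -0.54 -0.55
```

View pics/side14.png

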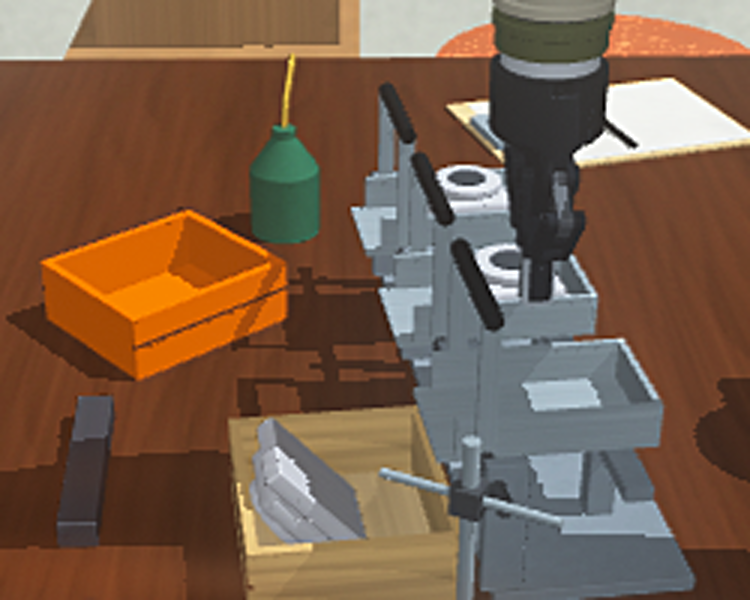

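```bash
python3 -m handwheel '{"slide":[[0,0,-0.035],[0.01,0,-0.07],[0.02,-0.03,-0.1],[0.02,-0.07,-0.12],[0.02,-0.11,-0.12],[0.02,-0.15,-0.12],[0.02,-0.19,-0.12],[0.02,-0.23,-0.12],[0.02,-0.27,-0.12],[0.02,-0.31,-0.12],[0.02,-0.34,-0.12],[0.02,-0.34,-0.12]],"turn":[[0,0,0],[0,0,0],[0,0,0],[0,0,0],[0,0,0],[0,0,0],[0,0,0],[0,0,0],[0,0,0],[0,0,0],[0,0,0],[0,0,0]],"fingers":[0,0,0,0,0,0,0,0,0,0,0,0]}'
python3 - <<'E'
from h import *
stat()
crate(("top","side"),[*rack2w(.09,.16),TH])
T0=dict(np.load("top0.npz"))
c=optics.read_camera("top");cv2.imwrite("pics/top15.png",c["frame"][:,:,::-1])
d=optics.read_camera("side");cv2.imwrite("pics/side15.png",cv2.resize(d["frame"][140:400,150:480,::-1],None,fx=2.3,fy=2.3))
W0=cloud(T0);W=cloud(c)
# tray wall heights in rack coords: level check
L=W.copy();c_,s_=np.cos(TH),np.sin(TH);L[...,:2]=(W[...,:2]-RO)@np.array([[c_,-s_],[s_,c_]])
for nm,y in(("a",.16),("b",0),("c",-.16)):
    m=(abs(L[...,1]-y)<.05)&(L[...,0]>-.13)&(L[...,0]<-.02)&(L[...,2]>.122)&(L[...,2]<.136)&(abs(abs(L[...,1]-y)-.0445)<.004)
    q=L[m];A=np.c_[q[:,0],np.ones(len(q))];k=np.linalg.lstsq(A,q[:,2],rcond=None)[0] if len(q)>10 else None
    m2=(abs(L[...,1]-y)<.035)&(L[...,0]>-.11)&(L[...,0]<-.02)
    print(nm,len(q),"slope,z0",k,"inner median z",np.nanmedian(L[...,2][m2]).round(4))
# bystanders: depth/colour change
f0=T0["frame"].astype(int);f1=c["frame"].astype(int)
def blob(f,box,test):
    x0,y0,x1,y1=box;s=f[y0:y1,x0:x1];m=test(s);v,u=np.nonzero(m);return len(u),u.mean()+x0,v.mean()+y0
dark=lambda s:s.sum(-1)<210
grn=lambda s:(s[...,1]>s[...,0]+15)&(s[...,1]>s[...,2])
gry=lambda s:(abs(s[...,0]-s[...,2])<25)&(s[...,0]>50)
for nm,b,t in(("bar",(280,180,358,206),lambda s:abs(s[...,0]-s[...,2])<25),("oil",(465,222,505,258),grn),("gauge",(180,265,236,320),gry)):
    print(nm,blob(f0,b,t),blob(f1,b,t))
E
```

```text
clock: 23.63
tcp_pos: [0.46, -0.2457, 0.2843]
orientation: [-0.003, -0.063, 0.998, -0.002]
wrist_force: [-0.1, -0.0, 0.7]
finger_gap: 0.0003
t 23.63 tcp [ 0.46   -0.2457  0.2843] rack [-0.0602 -0.1857] F [-0.14 -0.03  0.72] gap 0.0003 q [-0.64  0.2   0.09  1.47 -0.01 -0.77]
toolx [-0.992 -0.125  0.005] tooly [-0.125  0.992 -0.003] z [-0.005 -0.004 -1.   ]
Frack -0.15 -0.01 0.72
top 601 world [0.568  0.1166 0.1326] rack [0.0944 0.1594] dyaw deg 0.07 cost 0.00027 mar [0.5686 0.1171] [0.1501 0.1703] 7.48
side 929 world [0.5667 0.1176 0.1305] rack [0.0933 0.1605] dyaw deg -0.06 cost 0.00044 mar [0.5668 0.1169] [0.1511 0.1768] 8.27
a 186 slope,z0 [0.00555936 0.12988759] inner median z 0.0997
b 186 slope,z0 [-0.0064773   0.12890566] inner median z 0.1378
c 175 slope,z0 [-0.00376765  0.12871938] inner median z 0.789
bar (671, np.float64(318.21013412816694), np.float64(193.77794336810732)) (702, np.float64(318.55128205128204), np.float64(193.8960113960114))
oil (560, np.float64(484.70535714285717), np.float64(241.10892857142858)) (591, np.float64(484.18950930626056), np.float64(241.0456852791878))
gauge (712, np.float64(211.77247191011236), np.float64(292.2542134831461)) (750, np.float64(211.14), np.float64(292.30533333333335))
```

View pics/top15.png

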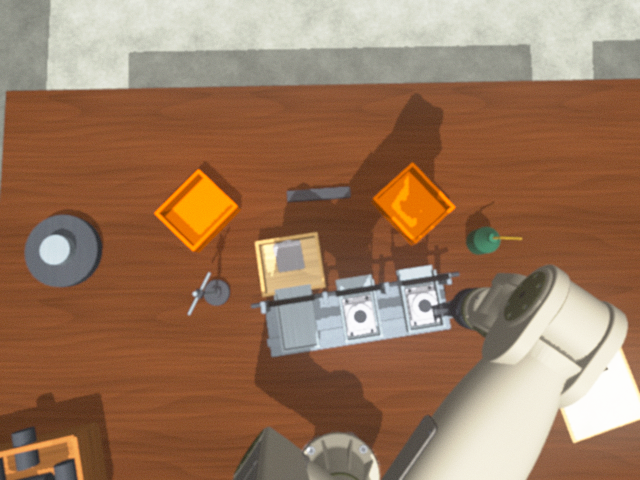

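View pics/side15.png

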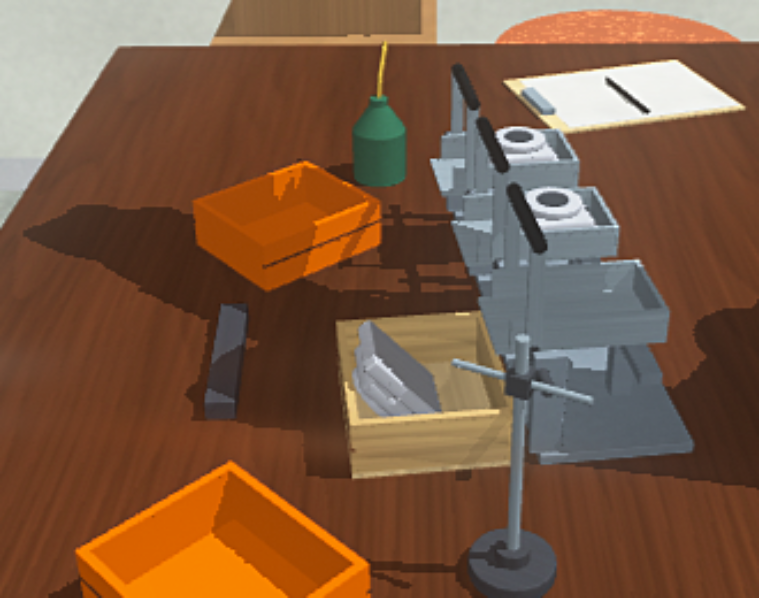

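```bash
python3 - <<'E'
from h import *
print(workorder.hand_in())
E
```

```text
the job is handed in; nothing more can be done
None
```

The heavy casting was in tray a. It now lies in the wooden crate, and I handed the job in at about 24 s on the robot clock. The hand-in gave no verdict, and the crate's weight on the bench could not be measured directly.

**What I did**
- **Feeling the trays:** I pushed each handle lightly with shut fingers. Tray a took about 5.3 N, and trays b and c about 2.5 N each.
- **Placing the crate:** I gripped its far wall and set it square to the rack in front of tray a. I then tipped tray a to the end of its travel and let it back down with the finger leading.

**Last checks**
- **Crate:** it is square to within about 0.1° and upright. Its centre is about 94 mm beyond the hinge line and abreast of tray a.
- **Casting:** it is wholly inside the crate, leaning against the far wall.
- **Trays:** a is empty and untouched. b and c still hold their castings. All three measure within 0.01 rad of level.
- **Bystanders:** the gauge, oil can and bar moved less than 1 pixel in the top view. The arm stands clear of everything.

**What disagreed**
- **Tool length:** the cameras showed the fingertips about 36 mm higher than the reported TCP pose and the stated 8 mm imply. My first push at tray a therefore passed over the handle without touching it, and I corrected for the offset after that.
- **Crate position:** the crate sits 3 to 4 mm farther out than the 90 mm asked. The two cameras differ on it by 1 to 2 mm.

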